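# Put the bench scraper away in its slotted rack

## Robot

A 6-joint arm with a two-finger parallel gripper is mounted at the origin on a cart in front of the work surface, level with it; the furniture and walls round the work are solid. World frame = base frame: x ahead of the robot, y to its left, z up, the work surface at z = 0. Lengths are in m, angles in degrees, forces in N, time in s.
With the tool pointing down it reaches from about 0.35 to 0.875 m from the base axis. Payload 4.2 kg.
Tool frame: the origin (TCP) lies on the centre line of the jaws, within the pads' length; the fingertips stand 25 mm ahead of it and the grasp point (between the pads) lies 6 mm ahead of it (finger_overhang is the distance from the TCP to the fingertips, in m); z points along the fingers, y is the line along which they close (so a half turn about z gives the same grasp; the last joint's range is limited). The gripper opens to 87 mm and grips with 3 to 60 N. Pads are 19 mm wide; open, the fingers measure 117 mm over their backs; the gripper's body (75 mm by 190 mm) begins 51 mm behind the grasp point.
Start: joints at [-57.605, 22.042, 0.453, 0, -68.411, -14.817], TCP at [0.189, -0.596, 0.248] pointing down, gripper open.
Joint ranges: [-179.83, 179.83], [-69.29, 118.12], [-61.27, 80.66], [-181.25, 117.63], [-171.15, -9.14], [-177.46, 177.46]. Speed limits (degrees/s): [159.86, 159.86, 180, 180, 180, 180].

## Interface

Orientations are given as a 3x3 rotation matrix whose columns are the frame's x, y, z axes.
In Python, from station import sense, capture, finish_job, spot_in, tip_of, finger_overhang gives the robot as it stands. The module is installed in compiled form; this text tells all that it offers.
- The arm moves only by the tool servo_tool, never from a script. Its arguments are lists of equal length, an entry for each row: "slide": the shift along the tool's x, y, z in m, a list of three; "spin": the turn about the tool's z in degrees; "grip": the closure, from 0 (fully open) to 1 (shut). A call has exactly 5 rows; each row is the pose to reach, as a shift and turn from the pose commanded when the call began, along the tool's axes at that moment; what a row does not reach only later rows make up. A row lasts 1/12 s, in which the tool goes at most 41.7 mm and 7.16 degrees, less where a joint would pass 70% of its speed; a pose out of reach is approached as far as the arm can. A call with a gripper value outside its range is refused whole. The fingers move at their own pace and stop on an object; the grip force is fixed at half the most. Time passes only in rows, so rows that repeat a pose let the fingers close, or fill a call up. It gives the time, the measured TCP pose, the force, the opening and the grip force at its end, in the units of the state.
- sense(): the state, without advancing time (a new reading comes with each control period).
- capture(name): name is "side" or "top" or "wrist"; returns a dict with "pixels" (420x560x3 uint8, blue, green, red), "depth" (420x560 float32, m along the optical axis (not along the pixel's ray), 0 where there is no reading), "fx", "fy", "cx", "cy" (pixels), "k1" (the pictures are not rectified: a ray, as slopes to the right and down, at radius r is drawn at 1 + k1 r^2 times it, then the intrinsics apply), "R" (3x3) and "t" (3): a world point X has camera coordinates R X + t; the wrist camera has in their place "hand_eye" (4x4, takes a point from camera to tool coordinates, whose origin is the TCP and whose axes are the flange's). Camera axes: x right, y down, z forward; pixel columns grow to the right and rows downward; lengths in m; the calibration is good to about 2 mm. A picture is of the moment at which its call begins: read the wrist's pose just before it.
- finish_job(): hands the job in; it is judged then, once.
Trained networks look in the newest picture that a camera, given by its name, has taken for a name from the list of things; names that differ only in an ending like _2 or _b are one class to them, and where a whole thing is asked for, a point or a joint stands for the part that bears it (a point fixed in the world has none). Each returns a list of dicts, best first, with "conf" (0 to 1); they miss things now and then, are a little off and sometimes report something else, mostly with a low value. They report only what shows in the picture. A call takes as long as a camera call. They do not tell look-alikes from the thing itself.
- spot_in(thing, camera): "point" ([x, y, z] in m, in world coordinates, good to about 4 mm: the middle of the surface that is visible of it).
- tip_of(thing, camera): "point" ([x, y, z] in m, in world coordinates, good to about 4 mm: a listed point, or the origin of a listed thing).
The state is a dict: "time_s": time; "joints": joint angles; "joint_velocities": joint speeds; "effort": joint torques, N m; "tcp_pos": TCP position; "ee_rot": TCP orientation; "wrist_force": force on the tool from outside, world axes, zero at the start; "moment": the same for the moment, N m; "gripper_width": opening from 0.0 (shut) to 1.0 (fully open); "gripper_force": force on a finger pad.
Only numpy, scipy, OpenCV 4.12 (cv2) and the standard library are available. Lean on these libraries where they do the work, as an engineer would, in place of code of your own. Each camera call takes 0.05 s, during which the arm holds its last target. There are 200 camera calls.

## Task

The bench scraper lies flat on the worktop. Lay it on the sloping drying stand with its steel edge downhill and let go; then take it up afresh and slide it edgewise, steel edge down, into the slot of the wooden rack until it sits fully home on the slot's floor, and let go. Leave the tamper, the cupping bowl and the dosing cup where they are.

Things in the scene. Friction and masses are not known exactly. Their poses are not given: they have to be found in the camera images.
- scraper: flat bench scraper 170 (own x) x 56 (y) x 12 mm (z), about 0.2 kg, starts lying flat. Origin: centre of its underside. Pale wooden back, 12 mm thick, y = -28 to +8 mm; steel blade, 166 mm long, 8 mm thick (z = 2 to 10), y = +8 to +28: +y points to the steel edge. Balances 3 mm from its middle toward the back. Both faces alike.
- scraper_edge (a point): middle of the scraper's steel edge, at (0, 28, 6) mm in its frame
- scraper_mid (a point): centre of the scraper, at (0, 0, 6) mm in its frame
- drying_stand: fixed bare-metal stand. Origin: centre of the underside of its base plate, 150 x 110 x 8 mm. Two arms, 10 mm wide, at x = +-58 mm, slope down at 45 deg toward own +y; upper faces from (y 26, z 45) at the lips to (y -20, z 91) mm. Lips 18 mm high at the lower ends stop the steel edge. The scraper lies across both arms, along own x; between the arms fingers can pass below it.
- stand_rest (a point): at (0, 8.4, 71) mm in the stand's frame; scraper_mid rests there or up to 3 mm down the slope when the scraper lies centred on the stand. Then its own y points down the slope, (0, 0.707, -0.707) in the stand's frame, and its own z off it, (0, 0.707, 0.707)
- rack: fixed dark wooden block 214 (own x) x 70 (y) x 38 mm high, with one slot in its top along own x through the middle: 176 long, 14 wide, 30 mm deep (floor at z = 8), long mouth edges chamfered 4 mm. Thin steel plates, 1.5 mm proud, at both ends. Origin: centre of its underside. The seated scraper stands 26 mm proud, either face to either side
- slot_floor (a point): centre of the slot's floor, at (0, 0, 8) mm in the rack's frame, where scraper_edge must come
- tamper: loose coffee tamper, 58 mm across and 85 high, wooden handle up; leave alone. Origin under its centre
- bowl: loose cupping bowl, 68 mm across and 50 high; leave alone. Origin under its centre
- dosing_cup: loose steel dosing cup, 60 mm across and 62 high; leave alone. Origin under its centre
Things that resemble listed ones, but are neither listed nor needed, are in the scene too. There is more than one size of the scraper; the job needs the larger.

How it is judged:
By the outcome, as a careful person would: the job done as asked, in the order asked, and still so for the second after the job is handed in, with the robot touching nothing.
It also fails if it takes over 61 s, if anything falls off the work surface, if the arm or the gripper's body presses on something with over 40 N, if the wrist force passes 120 N, or if a joint passes its speed limit or range.

## Working session

There is one attempt and no reset: what is moved stays moved. The work goes in short steps, Python scripts to look and compute and a tool call to move; the robot and the scene stay as the last step left them, time stands still between calls to the robot, and variables do not carry over. Pictures are saved under pics/ and viewed, at most 10 in all, crops included, and the job is handed in when it is done.

Besides the shell and the picture viewer there is one more tool, called after ">>>" as name(argument=value, ...) on one line, values as JSON. servo_tool: Moves the arm, as the interface text tells. Its arguments: {"type":"object","properties":{"slide":{"type":"array"},"spin":{"type":"array"},"grip":{"type":"array"}},"required":["slide","spin","grip"]}

```bash
mkdir -p pics; cat > h.py <<'E'
import numpy as np, cv2
from station import *
def world(c,u,v,d):
    # pixel arrays + depth -> world
    x=(np.asarray(u,float)-c["cx"])/c["fx"]; y=(np.asarray(v,float)-c["cy"])/c["fy"]
    xd,yd=x.copy(),y.copy()
    for _ in range(10):
        s=1+c["k1"]*(x*x+y*y); x,y=xd/s,yd/s
    P=np.stack([x*d,y*d,d+0*x],-1)
    if "R" in c: return (P-c["t"])@c["R"]
    s=c["pose"]; H=c["hand_eye"]; P=P@H[:3,:3].T+H[:3,3]
    return P@np.array(s["ee_rot"]).T+np.array(s["tcp_pos"])
def cap(n):
    s=sense(); c=capture(n); c["pose"]=s
    for k in ("R","t","hand_eye"):
        if k in c: c[k]=np.array(c[k])
    return c
def cloud(c):
    v,u=np.mgrid[0:420,0:560]
    return world(c,u,v,c["depth"])
def proj(c,X):
    P=c["R"]@np.array(X)+c["t"]; a,b=P[0]/P[2],P[1]/P[2]; s=1+c["k1"]*(a*a+b*b)
    return c["fx"]*a*s+c["cx"],c["fy"]*b*s+c["cy"]
E
python3 - <<'E'
from h import *
np.set_printoptions(precision=3,suppress=True)
for n in("top","side"):
    c=cap(n); cv2.imwrite(f"pics/{n}.png",c["pixels"]); np.save(f"{n}.npy",c,allow_pickle=True)
    print(n,c["fx"],c["k1"],"campos",-c["R"].T@c["t"])
    for th in("scraper","drying_stand","rack","tamper","bowl","dosing_cup","scraper_edge","stand_rest","slot_floor"):
        f=spot_in if th in("scraper","drying_stand","rack") else tip_of
        print(th,[(np.round(r["point"],3).tolist(),round(r["conf"],2),np.round(proj(c,r["point"])).tolist()) for r in f(th,n)])
print(sense(),finger_overhang)
E
```

```text
top 385.81607129000696 -0.06094079372202173 campos [0.445 0.022 1.103]
scraper [([0.383, -0.126, 0.011], 0.83, [324.0, 287.0]), ([0.497, -0.297, 0.012], 0.69, [383.0, 246.0])]
drying_stand [([0.539, 0.016, 0.008], 0.73, [273.0, 232.0])]
rack [([0.506, 0.266, 0.038], 0.92, [182.0, 244.0]), ([0.498, -0.303, 0.015], 0.66, [385.0, 246.0]), ([0.754, 0.024, 0.015], 0.36, [269.0, 158.0])]
tamper [([0.724, 0.138, -0.0], 0.8, [230.0, 170.0]), ([0.488, -0.274, 0.006], 0.38, [374.0, 249.0])]
bowl [([0.725, -0.133, -0.004], 0.71, [323.0, 169.0])]
dosing_cup [([0.747, 0.026, 0.001], 0.68, [269.0, 162.0])]
scraper_edge [([0.488, -0.276, 0.007], 0.84, [375.0, 249.0]), ([0.4, -0.128, 0.003], 0.61, [324.0, 281.0])]
stand_rest [([0.539, 0.026, 0.074], 0.62, [269.0, 230.0]), ([0.723, -0.135, -0.008], 0.52, [323.0, 170.0])]
slot_floor [([0.505, 0.269, 0.009], 0.82, [183.0, 245.0])]
side 406.57858898027166 0.00479686686317503 campos [0.594 0.965 0.504]
scraper [([0.501, -0.288, 0.007], 0.95, [290.0, 185.0]), ([0.387, -0.112, 0.007], 0.66, [334.0, 206.0])]
drying_stand [([0.538, 0.034, 0.006], 0.62, [285.
[... 404 characters left out ...]
, 0.002], 0.64, [326.0, 205.0])]
stand_rest [([0.539, 0.025, 0.068], 0.92, [284.0, 208.0])]
slot_floor [([0.506, 0.266, 0.005], 0.92, [306.0, 284.0])]
{'time_s': 1.0, 'joints': array([-57.605,  22.04 ,   0.453,  -0.   , -68.41 , -14.817]), 'joint_velocities': array([-0.027,  0.013, -0.036,  0.039,  0.099,  0.026]), 'effort': array([  0.   , -39.047,  18.763,   4.224,   0.016,  -0.   ]), 'tcp_pos': array([ 0.189, -0.596,  0.248]), 'ee_rot': array([[-0.953, -0.302,  0.   ],
       [-0.302,  0.953, -0.   ],
       [-0.   , -0.   , -1.   ]]), 'wrist_force': array([ 0.514,  0.106, -0.971]), 'moment': array([-0.055, -0.008, -0.045]), 'gripper_force': 0.0, 'gripper_width': 0.9997102711797436} 0.025
```

```bash
python3 - <<'E'
from h import *
np.set_printoptions(precision=3,suppress=True)
c=np.load("top.npy",allow_pickle=True).item()
im=c["pixels"][130:330,130:430]
cv2.imwrite("pics/topcrop.png",cv2.resize(im,None,fx=2.65,fy=2.65,interpolation=cv2.INTER_CUBIC))
P=cloud(c)
def box(name,x0,x1,y0,y1,z0,z1,rect=True):
    m=(P[...,0]>x0)&(P[...,0]<x1)&(P[...,1]>y0)&(P[...,1]<y1)&(P[...,2]>z0)&(P[...,2]<z1)&(c["depth"]>0)
    q=P[m]; r=cv2.minAreaRect(q[:,:2].astype(np.float32)*1000)
    print(name,len(q),r,"z",np.percentile(q[:,2],[5,50,95]))
    return q
box("A",.28,.48,-.25,-.02,.006,.025)
box("B",.38,.62,-.42,-.20,.006,.025)
box("rack",.35,.66,.17,.40,.030,.045)
q=box("stand",.44,.64,-.09,.12,.025,.12)
for lo in range(30,100,10):
    s=q[(q[:,2]>lo/1e3)&(q[:,2]<lo/1e3+.01)]
    if len(s)>1: print(lo,len(s),s.mean(0),s.min(0),s.max(0))
box("standbase",.44,.64,-.09,.12,.004,.015)
E
```

```text
A 635 ((409.4693603515625, -119.7968521118164), (183.7257537841797, 187.45555114746094), 14.445980072021484) z [0.006 0.009 0.012]
B 1153 ((522.3265991210938, -319.99267578125), (158.1226806640625, 216.49139404296875), 81.67984008789062) z [0.007 0.011 0.015]
rack 1688 ((505.1554260253906, 269.23382568359375), (72.11412048339844, 212.56008911132812), 80.41045379638672) z [0.033 0.038 0.041]
stand 194 ((538.7610473632812, 22.70975112915039), (64.17463684082031, 126.0145492553711), 88.7720718383789) z [0.042 0.061 0.089]
30 4 [0.564 0.012 0.034] [ 0.477 -0.002  0.03 ] [0.596 0.043 0.039]
40 33 [0.54  0.039 0.046] [ 0.476 -0.002  0.04 ] [0.601 0.048 0.049]
50 53 [0.537 0.038 0.054] [0.476 0.001 0.05 ] [0.602 0.056 0.06 ]
60 36 [0.547 0.018 0.065] [ 0.475 -0.004  0.06 ] [0.601 0.053 0.07 ]
70 22 [0.533 0.01  0.075] [0.475 0.002 0.071] [0.601 0.015 0.08 ]
80 37 [ 0.546 -0.001  0.085] [ 0.477 -0.009  0.08 ] [0.6   0.008 0.09 ]
90 7 [ 0.53  -0.005  0.091] [ 0.477 -0.006  0.09 ] [ 0.599 -0.003  0.092]
standbase 1846 ((539.983154296875, 14.153053283691406), (193.45579528808594, 208.7303924560547), 0.969334602355957) z [0.005 0.008 0.011]
```

View pics/topcrop.png

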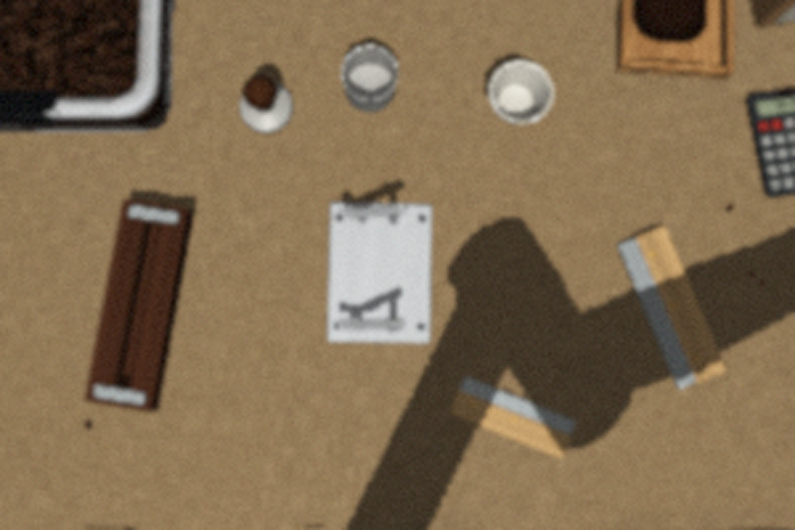

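View pics/side.png

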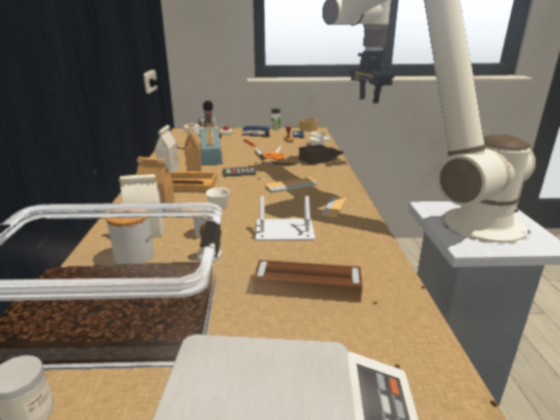

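The top crop shows two scrapers. The one at crop (670,305), full px (383,246), is about 170 mm long. The one at crop (515,415), full px (324,287), is about 128 mm. The job needs the larger one, near (0.50,-0.29), with its steel edge toward +y. The stand at (380,270) slopes down toward +y, and the rack is at (140,300). I'll fly the wrist camera over the larger scraper and confirm it there.

>>> servo_tool(slide=[[-0.03,0.015,0],[-0.065,0.032,0],[-0.1,0.05,0],[-0.135,0.067,0],[-0.17,0.085,0]], spin=[-1.5,-3,-4.5,-6,-6], grip=[0,0,0,0,0])

```text
time_s: 1.42
tcp_pos: [0.3261, -0.4622, 0.2477]
ee_rot: [[-0.916, -0.4, 0.0], [-0.4, 0.916, -0.0], [-0.0, -0.0, -1.0]]
wrist_force: [0.2, -1.0, -1.3]
gripper_width: 1.0
gripper_force: 0.0
```

```bash
cat > go.py <<'E'
# usage: go.py x y z yaw_y : slides/spin (tool axes) from now to TCP target, tool y along yaw_y deg
import sys; from h import *
x=list(map(float,sys.argv[1:])); s=sense(); R=np.array(s["ee_rot"])
d=R.T@(np.array(x[:3])-s["tcp_pos"]); a=np.degrees(np.arctan2(R[1,1],R[0,1]))
print("t",s["time_s"],"tcp",s["tcp_pos"].round(4),"F",np.round(s["wrist_force"],1),"w",round(s["gripper_width"]*87,1),"yaw",round(a,2))
print("slide",d.round(4),"spin",round((a-x[3]+180)%360-180,2))
E
python3 go.py .5 -.29 .25 114
```

```text
t 1.4167 tcp [ 0.3261 -0.4622  0.2477] F [ 0.2 -1.  -1.3] w 87.0 yaw 113.6
slide [-0.2283  0.0882 -0.0023] spin -0.4
```

>>> servo_tool(slide=[[-0.036,0.014,0],[-0.072,0.028,0],[-0.108,0.042,0],[-0.144,0.056,0],[-0.18,0.07,0]], spin=[0,0,0,0,0], grip=[0,0,0,0,0])

```text
time_s: 1.83
tcp_pos: [0.4632, -0.3257, 0.2479]
ee_rot: [[-0.916, -0.4, 0.001], [-0.4, 0.916, -0.0], [-0.0, -0.001, -1.0]]
wrist_force: [0.4, -0.7, 0.1]
gripper_width: 1.0
gripper_force: 0.0
```

>>> servo_tool(slide=[[-0.024,0.01,0.0],[-0.042,0.015,0.0],[-0.042,0.015,0],[-0.042,0.015,0],[-0.042,0.015,0]], spin=[0,0,0,0,0], grip=[0,0,0,0,0])

```text
time_s: 2.25
tcp_pos: [0.4942, -0.2969, 0.2475]
ee_rot: [[-0.917, -0.4, -0.0], [-0.4, 0.917, 0.0], [0.0, 0.0, -1.0]]
wrist_force: [0.1, 0.6, -0.4]
gripper_width: 0.999
gripper_force: 0.0
```

```bash
python3 - <<'E'
from h import *
c=cap("wrist"); np.save("w1.npy",c,allow_pickle=True); cv2.imwrite("pics/w1.png",c["pixels"])
P=cloud(c)
for f in(spot_in,): print([(np.round(r["point"],3),r["conf"]) for r in f("scraper","wrist")])
print([(np.round(r["point"],3),r["conf"]) for r in tip_of("scraper_edge","wrist")], [(np.round(r["point"],3),r["conf"]) for r in tip_of("scraper_mid","wrist")])
m=((P[...,2]>.006)&(P[...,2]<.02)&(c["depth"]>0)).astype(np.uint8)
n,l,st,ce=cv2.connectedComponentsWithStats(cv2.morphologyEx(m,cv2.MORPH_OPEN,np.ones((5,5))))
for i in range(1,n):
    if st[i,4]>500:
        q=P[l==i]; print(st[i],cv2.minAreaRect(q[:,:2].astype(np.float32)*1000),np.percentile(q[:,2],[5,50,95]))
E
python3 go.py .5 -.29 .25 114
```

```text
[(array([ 0.383, -0.128,  0.007]), 0.84)]
[(array([ 0.488, -0.271,  0.003]), 0.79)] [(array([ 0.379, -0.13 ,  0.008]), 0.89), (array([ 0.495, -0.297,  0.001]), 0.58)]
[ 35  78  49  91 778] ((527.843505859375, -525.4150390625), (9.144710540771484, 108.49038696289062), 77.7835922241211) [0.00649283 0.00809215 0.00958653]
[ 428   91   97  107 4358] ((382.4713439941406, -125.50730895996094), (130.36781311035156, 43.39509201049805), 67.56925964355469) [0.00662784 0.00845566 0.00992921]
[ 248   99   61  163 8699] ((497.7744445800781, -299.7459716796875), (169.03738403320312, 56.37928771972656), 20.975757598876953) [0.00882342 0.01104899 0.01273493]
[  74  229   64   75 3264] ((660.99755859375, -438.29022216796875), (83.63365173339844, 67.44890594482422), 7.3985700607299805) [0.00912667 0.01209352 0.01459691]
[494 251  36  22 511] ((477.2403564453125, -19.06329917907715), (39.37213897705078, 28.082887649536133), 88.01566314697266) [0.00632864 0.00753823 0.00930673]
[149 359  73  32 618] ((756.6056518554688, -307.1637268066406), (96.44039154052734, 4.192005634307861), 85.02714538574219) [0.00701965 0.0128355  0.01902271]
t 2.45 tcp [ 0.4939 -0.2975  0.2477] F [-0.9  0.1  0. ] w 86.4 yaw 113.49
slide [-0.0086  0.0044 -0.0023] spin -0.51
```

View pics/w1.png

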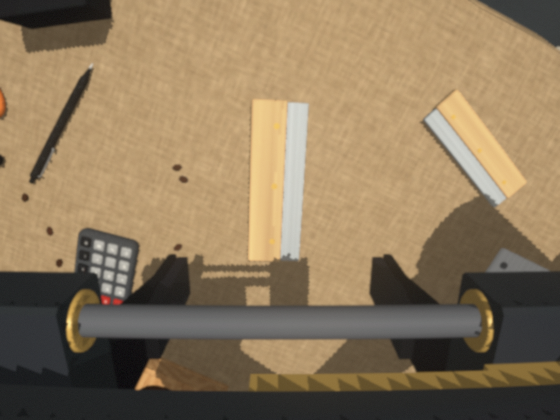

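The wrist picture shows the larger scraper at (278,180), measuring 169 x 56 mm, with its steel on the right. The small one is at (475,145), 130 x 43 mm. I'll take the larger, at (0.498,-0.300) with a yaw of 21°.

>>> servo_tool(slide=[[-0.003,-0.0035,0.04],[-0.003,-0.0035,0.08],[-0.003,-0.0035,0.12],[-0.003,-0.0035,0.155],[-0.003,-0.0035,0.18]], spin=[2.5,2.5,2.5,2.5,2.5], grip=[0,0,0,0,0])

```text
time_s: 2.87
tcp_pos: [0.4966, -0.2988, 0.0644]
ee_rot: [[-0.934, -0.358, -0.004], [-0.358, 0.934, 0.002], [0.003, 0.003, -1.0]]
wrist_force: [-0.1, -0.3, 0.3]
gripper_width: 1.001
gripper_force: 0.0
```

```bash
python3 go.py .498 -.2995 .027 111
```

```text
t 2.8667 tcp [ 0.4966 -0.2988  0.0644] F [-0.1 -0.3  0.3] w 87.1 yaw 110.97
slide [-0.0012 -0.0013  0.0374] spin -0.03
```

>>> servo_tool(slide=[[0,0,0.015],[0,0,0.028],[0,0,0.036],[0,0,0.0395],[0,0,0.0395]], spin=[0,0,0,0,0], grip=[0,0,0,0,0.1])

```text
time_s: 3.28
tcp_pos: [0.4984, -0.299, 0.0277]
ee_rot: [[-0.933, -0.359, -0.001], [-0.359, 0.933, 0.0], [0.001, 0.001, -1.0]]
wrist_force: [-0.9, -0.7, 0.1]
gripper_width: 0.975
gripper_force: 0.0
```

>>> servo_tool(slide=[[0,0,0],[0,0,0],[0,0,0],[0,0,0],[0,0,0]], spin=[0,0,0,0,0], grip=[0.25,0.4,0.6,0.7,0.7])

```text
time_s: 3.7
tcp_pos: [0.4991, -0.2988, 0.0287]
ee_rot: [[-0.933, -0.36, 0.001], [-0.36, 0.933, -0.0], [-0.001, -0.001, -1.0]]
wrist_force: [0.3, -0.4, 0.9]
gripper_width: 0.636
gripper_force: 30.1
```

>>> servo_tool(slide=[[0,0,0],[0,0,0],[0,0,0],[0,0,0],[0,0,0]], spin=[0,0,0,0,0], grip=[0.8,0.8,0.8,0.8,0.8])

```text
time_s: 4.12
tcp_pos: [0.4991, -0.2988, 0.0287]
ee_rot: [[-0.933, -0.36, 0.001], [-0.36, 0.933, -0.0], [-0.001, -0.001, -1.0]]
wrist_force: [-1.4, 1.1, 5.0]
gripper_width: 0.637
gripper_force: 30.0
```

>>> servo_tool(slide=[[0,0,-0.02],[0,0,-0.05],[0,0,-0.085],[0,0,-0.12],[0,0,-0.15]], spin=[0,0,0,0,0], grip=[0.8,0.8,0.8,0.8,0.8])

```text
time_s: 4.53
tcp_pos: [0.4984, -0.2985, 0.1792]
ee_rot: [[-0.933, -0.359, -0.0], [-0.359, 0.933, 0.0], [0.0, 0.001, -1.0]]
wrist_force: [1.8, -0.9, -2.8]
gripper_width: 0.637
gripper_force: 30.0
```

```bash
python3 go.py .5385 .026 .2 89
```

```text
t 4.5333 tcp [ 0.4984 -0.2985  0.1792] F [ 1.8 -0.9 -2.8] w 55.4 yaw 111.07
slide [-0.1541  0.2884 -0.0207] spin 22.07
```

>>> servo_tool(slide=[[-0.01,0.018,-0.01],[-0.023,0.044,-0.02],[-0.038,0.072,-0.02],[-0.054,0.1,-0.02],[-0.069,0.13,-0.02]], spin=[3,6,10,14,18], grip=[0.8,0.8,0.8,0.8,0.8])

```text
time_s: 4.95
tcp_pos: [0.5158, -0.1513, 0.1971]
ee_rot: [[-0.999, -0.049, -0.001], [-0.049, 0.999, 0.001], [0.001, 0.001, -1.0]]
wrist_force: [1.6, 0.0, -1.5]
gripper_width: 0.639
gripper_force: 30.0
```

```bash
python3 go.py .5385 .026 .2 89; python3 - <<'E'
from h import *
c=cap("wrist"); np.save("w2.npy",c,allow_pickle=True); cv2.imwrite("pics/w2.png",c["pixels"])
for t in ("stand_rest","drying_stand","slot_floor","rack"): print(t,[(np.round(r["point"],3),r["conf"]) for r in tip_of(t,"wrist")])
E
```

```text
t 4.95 tcp [ 0.5158 -0.1513  0.1971] F [ 1.6  0.  -1.5] w 55.6 yaw 92.81
slide [-0.0313  0.1759 -0.0028] spin 3.81
stand_rest [(array([0.544, 0.025, 0.072]), 0.57), (array([ 0.513, -0.121,  0.17 ]), 0.37)]
drying_stand [(array([ 0.54 ,  0.014, -0.   ]), 0.86)]
slot_floor []
rack []
```

View pics/w2.png

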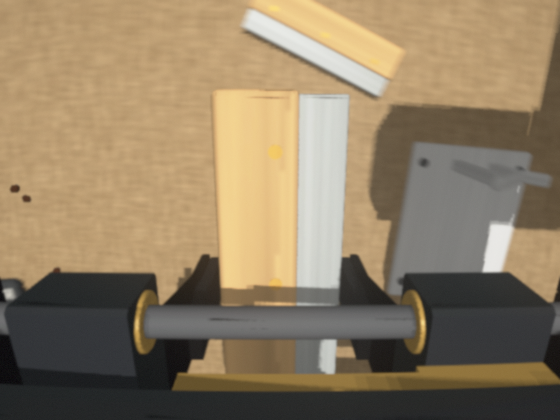

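The scraper is held straight, wood at (255,190) and steel at (322,190). The stand's base plate shows at (460,220), and I'll measure its yaw from the cloud.

```bash
python3 - <<'E'
from h import *
c=np.load("w2.npy",allow_pickle=True).item(); P=cloud(c); g=c["pixels"].astype(int)
# left base edge: per row, brightness/saturation change along cols 370-450
sat=g.max(2)-g.min(2)
L=[];
for v in range(160,262,4):
    for u in range(375,440):
        if sat[v,u:u+4].max()<25 and sat[v,u-4]>sat[v,u]+10: L.append((u,v)); break
L=np.array(L,float); print(L[:3],L[-3:])
def ray(u,v,z):
    d1=world(c,u,v,np.full(len(u),.2)); d2=world(c,u,v,np.full(len(u),.4))
    k=(z-d1[:,2])/(d2[:,2]-d1[:,2]); return d1+(d2-d1)*k[:,None]
W=ray(L[:,0],L[:,1],.008); a=np.polyfit(W[:,0],W[:,1],1); print("edge yaw",np.degrees(np.arctan(a[0])),"y at .539",np.polyval(a,.539))
t=np.load("top.npy",allow_pickle=True).item(); P=cloud(t)
gt=t["pixels"].astype(int); st=gt.max(2)-gt.min(2)
m=((st<22)&(gt.min(2)>110)&(P[...,0]>.44)&(P[...,0]<.64)&(P[...,1]>-.06)&(P[...,1]<.09)&(P[...,2]<.02)).astype(np.uint8)
n,l,s,ce=cv2.connectedComponentsWithStats(m); i=1+np.argmax(s[1:,4]); print(cv2.minAreaRect((P[l==i][:,:2]*1000).astype(np.float32)))
E
```

```text
[[409. 160.]
 [408. 164.]
 [408. 168.]] [[393. 252.]
 [393. 256.]
 [392. 260.]]
edge yaw -1.2355211037823297 y at .539 -0.0409566938099399
((539.48828125, 15.274215698242188), (110.92689514160156, 151.08056640625), 88.62537384033203)
```

>>> servo_tool(slide=[[-0.006,0.03,0],[-0.012,0.068,0],[-0.02,0.106,0],[-0.027,0.142,0],[-0.032,0.17,0]], spin=[1,2,3,4,4], grip=[0.8,0.8,0.8,0.8,0.8])

```text
time_s: 5.62
tcp_pos: [0.5395, 0.0199, 0.1976]
ee_rot: [[-1.0, 0.018, -0.0], [0.018, 1.0, 0.0], [0.0, 0.0, -1.0]]
wrist_force: [-0.2, 0.3, -1.6]
gripper_width: 0.639
gripper_force: 30.0
```

>>> servo_tool(slide=[[0,0,0.01],[0,0,0.025],[0,0,0.04],[0,0,0.05],[0,0,0.05]], spin=[0,0,0,0,0], grip=[0.8,0.8,0.8,0.8,0.8])

```text
time_s: 6.03
tcp_pos: [0.5376, 0.0174, 0.1452]
ee_rot: [[-1.0, 0.018, -0.006], [0.018, 1.0, -0.001], [0.006, -0.001, -1.0]]
wrist_force: [-0.1, 0.5, -2.7]
gripper_width: 0.638
gripper_force: 30.0
```

```bash
python3 go.py .5395 .024 .12 88.7
```

```text
t 6.0333 tcp [0.5376 0.0174 0.1452] F [-0.1  0.5 -2.7] w 55.5 yaw 88.95
slide [-0.002   0.0067  0.0252] spin 0.25
```

>>> servo_tool(slide=[[-0.001,0.003,0.006],[-0.002,0.0065,0.014],[-0.002,0.0065,0.02],[-0.002,0.0065,0.023],[-0.002,0.0065,0.023]], spin=[0,0,0,0,0], grip=[0.8,0.8,0.8,0.8,0.8])

```text
time_s: 6.45
tcp_pos: [0.5409, 0.0252, 0.1243]
ee_rot: [[-1.0, 0.016, -0.002], [0.016, 1.0, -0.0], [0.002, -0.0, -1.0]]
wrist_force: [0.1, -1.1, -2.2]
gripper_width: 0.633
gripper_force: 30.0
```

>>> servo_tool(slide=[[0,0,0],[0,0,0.001],[0,0,0.002],[0,0,0.002],[0,0,0.002]], spin=[0,0,0,0,0], grip=[0.8,0.8,0.8,0.8,0.8])

```text
time_s: 6.87
tcp_pos: [0.5414, 0.0254, 0.1232]
ee_rot: [[-1.0, 0.016, 0.0], [0.016, 1.0, 0.0], [-0.0, 0.0, -1.0]]
wrist_force: [-1.3, -0.4, -2.4]
gripper_width: 0.637
gripper_force: 30.0
```

```bash
python3 go.py .5395 .024 .119 88.7; python3 - <<'E'
from h import *
c=cap("side"); np.save("s2.npy",c,allow_pickle=True); cv2.imwrite("pics/s2.png",cv2.resize(c["pixels"][120:270,185:385],None,fx=4,fy=4,interpolation=cv2.INTER_CUBIC))
E
```

```text
t 6.8667 tcp [0.5414 0.0254 0.1232] F [-1.3 -0.4 -2.4] w 55.4 yaw 89.08
slide [ 0.0018 -0.0014  0.0042] spin 0.38
```

View pics/s2.png

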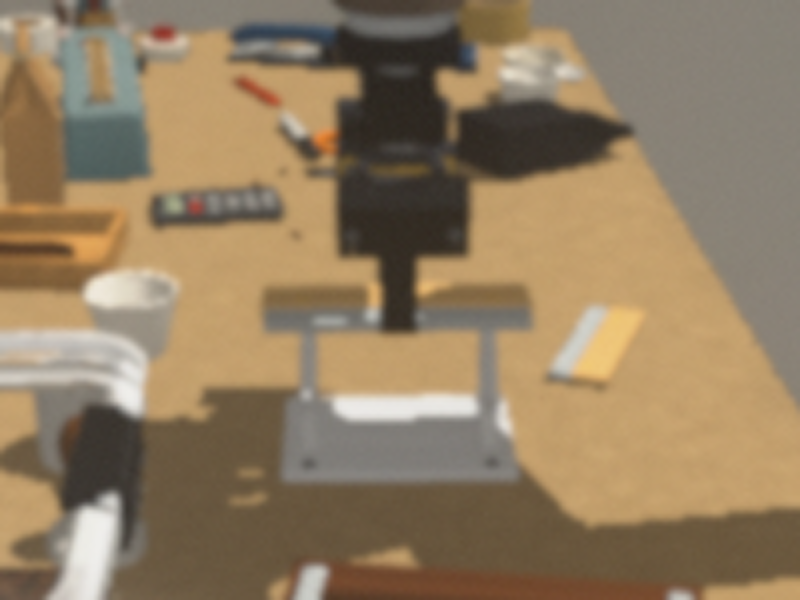

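The side crop shows the scraper level above the stand and centred: its ends are at 263 and 532 and the arms at 308 and 487. Now I'll lower it to contact.

>>> servo_tool(slide=[[0.0015,-0.001,0.001],[0.0015,-0.001,0.002],[0.0015,-0.001,0.003],[0.0015,-0.001,0.004],[0.0015,-0.001,0.004]], spin=[0,0,0,0,0], grip=[0.8,0.8,0.8,0.8,0.8])

```text
time_s: 7.33
tcp_pos: [0.5398, 0.0244, 0.1189]
ee_rot: [[-1.0, 0.016, -0.0], [0.016, 1.0, -0.0], [0.0, -0.0, -1.0]]
wrist_force: [1.0, 0.8, -1.6]
gripper_width: 0.635
gripper_force: 30.0
```

>>> servo_tool(slide=[[0,0,0.0005],[0,0,0.001],[0,0,0.0015],[0,0,0.002],[0,0,0.002]], spin=[0,0,0,0,0], grip=[0.8,0.8,0.8,0.8,0.8])

```text
time_s: 7.75
tcp_pos: [0.5402, 0.0247, 0.1178]
ee_rot: [[-1.0, 0.016, 0.001], [0.016, 1.0, 0.0], [-0.001, 0.0, -1.0]]
wrist_force: [-1.4, 1.7, 5.0]
gripper_width: 0.638
gripper_force: 30.0
```

>>> servo_tool(slide=[[0,0,0],[0,0,0],[0,0,0],[0,0,0],[0,0,0]], spin=[0,0,0,0,0], grip=[0,0,0,0,0])

```text
time_s: 8.17
tcp_pos: [0.5398, 0.0242, 0.1168]
ee_rot: [[-1.0, 0.016, -0.0], [0.016, 1.0, -0.0], [0.0, -0.0, -1.0]]
wrist_force: [0.4, -0.5, 0.7]
gripper_width: 0.928
gripper_force: 0.0
```

>>> servo_tool(slide=[[0,0,-0.01],[0,0,-0.03],[0,0,-0.05],[0,0,-0.07],[0,0,-0.08]], spin=[0,0,0,0,0], grip=[0,0,0,0,0])

```text
time_s: 8.58
tcp_pos: [0.5411, 0.0245, 0.2004]
ee_rot: [[-1.0, 0.016, 0.005], [0.016, 1.0, 0.001], [-0.005, 0.001, -1.0]]
wrist_force: [1.0, 0.7, 0.8]
gripper_width: 0.998
gripper_force: 0.0
```

```bash
python3 - <<'E'
from h import *
c=cap("side"); np.save("s3.npy",c,allow_pickle=True); cv2.imwrite("pics/s3.png",cv2.resize(c["pixels"][120:270,185:385],None,fx=4,fy=4,interpolation=cv2.INTER_CUBIC))
print([(np.round(r["point"],3),r["conf"]) for r in tip_of("scraper_mid","side")],[(np.round(r["point"],3),r["conf"]) for r in tip_of("scraper_edge","side")])
P=cloud(c); m=(P[...,0]>.44)&(P[...,0]<.64)&(P[...,1]>-.03)&(P[...,1]<.07)&(P[...,2]>.03)&(P[...,2]<.11)&(c["depth"]>0)
q=P[m]; print(len(q),q.min(0).round(3),q.max(0).round(3))
m2=abs(q[:,0]-.54)<.045; s=q[m2]; 
for z in range(40,105,8):
    w=s[(s[:,2]*1e3>z)&(s[:,2]*1e3<z+8)]
    if len(w): print(z,len(w),w.mean(0).round(4),(w[:,1]+w[:,2]).mean().round(4))
E
python3 go.py .5395 .0415 .2 88.7
```

```text
[(array([0.54 , 0.028, 0.068]), 0.78), (array([ 0.384, -0.122,  0.006]), 0.68)] [(array([ 0.403, -0.138,  0.003]), 0.73), (array([0.545, 0.047, 0.05 ]), 0.6)]
1498 [ 0.454 -0.005  0.03 ] [0.621 0.062 0.091]
40 33 [0.5366 0.0464 0.0464] 0.0928
48 117 [0.5399 0.0474 0.0529] 0.1003
56 154 [0.54   0.0404 0.0599] 0.1003
64 133 [0.5392 0.0342 0.0683] 0.1024
72 139 [0.5412 0.0273 0.076 ] 0.1033
80 149 [0.539  0.0197 0.0841] 0.1037
88 52 [0.5399 0.0142 0.0894] 0.1036
t 8.7333 tcp [0.5399 0.0245 0.1977] F [ 0.4 -0.2 -0.3] w 86.9 yaw 89.07
slide [ 0.0007  0.017  -0.0023] spin 0.37
```

View pics/s3.png

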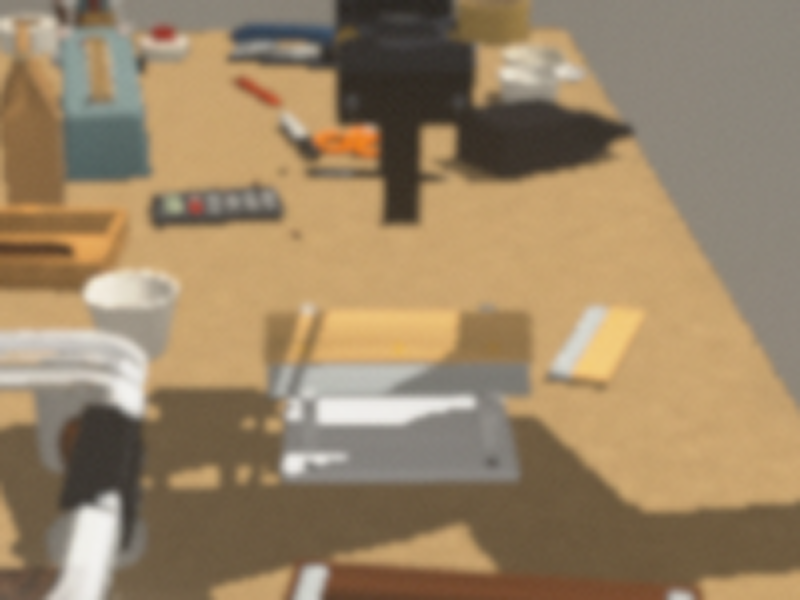

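It lies flat across both arms with the steel edge downhill at the lips. For the regrasp I'll straddle it between the arms and close, so the uphill finger tips it upright about its edge in the lip corner.

>>> servo_tool(slide=[[0.0005,0.007,0],[0.0005,0.0145,0.01],[0.0005,0.0145,0.03],[0.0005,0.0145,0.05],[0.0005,0.0145,0.06]], spin=[0.4,0.4,0.4,0.4,0.4], grip=[0,0,0,0,0])

```text
time_s: 9.15
tcp_pos: [0.5373, 0.0391, 0.133]
ee_rot: [[-1.0, 0.023, -0.007], [0.023, 1.0, -0.001], [0.007, -0.002, -1.0]]
wrist_force: [-0.4, 0.5, 0.8]
gripper_width: 0.998
gripper_force: 0.0
```

```bash
python3 go.py .5395 .039 .101 88.7
```

```text
t 9.15 tcp [0.5373 0.0391 0.133 ] F [-0.4  0.5  0.8] w 86.8 yaw 88.67
slide [-0.0024  0.      0.032 ] spin -0.03
```

>>> servo_tool(slide=[[0,0,0.012],[0,0,0.024],[0,0,0.033],[0,0,0.036],[0,0,0.036]], spin=[0,0,0,0,0], grip=[0,0,0,0,0])

```text
time_s: 9.57
tcp_pos: [0.5389, 0.0388, 0.0997]
ee_rot: [[-1.0, 0.023, -0.003], [0.023, 1.0, -0.001], [0.003, -0.001, -1.0]]
wrist_force: [0.2, -0.1, 0.9]
gripper_width: 1.0
gripper_force: 0.0
```

>>> servo_tool(slide=[[0,0.0005,0],[0,0.001,0],[0,0.0015,0],[0,0.002,0],[0,0.002,0]], spin=[0,0,0,0,0], grip=[0.06,0.12,0.18,0.24,0.3])

```text
time_s: 9.98
tcp_pos: [0.5399, 0.0383, 0.1032]
ee_rot: [[-1.0, 0.021, -0.0], [0.021, 1.0, -0.005], [0.0, -0.005, -1.0]]
wrist_force: [-0.6, -15.3, 12.2]
gripper_width: 0.767
gripper_force: 7.7
```

The force is running along the plate, 15 N in y and 12 N up, so friction is locking the corner against the lip. I'll back off, go lower, and follow the corner's arc by rising as the fingers close.

>>> servo_tool(slide=[[0,0,0],[0,0,0],[0,0,0.005],[0,0,0.01],[0,0,0.013]], spin=[0,0,0,0,0], grip=[0.05,0.05,0.05,0.05,0.05])

```text
time_s: 10.4
tcp_pos: [0.5392, 0.0411, 0.0872]
ee_rot: [[-1.0, 0.023, -0.001], [0.023, 1.0, 0.0], [0.001, 0.0, -1.0]]
wrist_force: [-1.1, -0.5, 0.1]
gripper_width: 0.942
gripper_force: 0.0
```

```bash
python3 go.py .5395 .041 .087 88.7
```

```text
t 10.4 tcp [0.5392 0.0411 0.0872] F [-1.1 -0.5  0.1] w 82.0 yaw 88.67
slide [-0.0003 -0.0001  0.0002] spin -0.03
```

>>> servo_tool(slide=[[0,0,0],[0,0,-0.001],[0,0,-0.004],[0,0,-0.007],[0,0,-0.009]], spin=[0,0,0,0,0], grip=[0.1,0.15,0.19,0.23,0.27])

```text
time_s: 10.82
tcp_pos: [0.5397, 0.0409, 0.0976]
ee_rot: [[-1.0, 0.023, 0.0], [0.023, 1.0, 0.0], [-0.0, 0.0, -1.0]]
wrist_force: [-0.6, -0.5, 0.3]
gripper_width: 0.77
gripper_force: 0.3
```

>>> servo_tool(slide=[[0,0,-0.001],[0,0,-0.003],[0,0,-0.004],[0,0,-0.005],[0,0,-0.006]], spin=[0,0,0,0,0], grip=[0.31,0.36,0.4,0.45,0.5])

```text
time_s: 11.23
tcp_pos: [0.5398, 0.0408, 0.1034]
ee_rot: [[-1.0, 0.023, 0.001], [0.023, 1.0, 0.0], [-0.001, 0.0, -1.0]]
wrist_force: [0.1, -2.3, 0.9]
gripper_width: 0.553
gripper_force: 0.7
```

```bash
python3 go.py .5395 .041 .087 88.7; python3 - <<'E'
from h import *
c=cap("side"); cv2.imwrite("pics/s4.png",cv2.resize(c["pixels"][150:270,205:365],None,fx=5,fy=5,interpolation=cv2.INTER_CUBIC))
E
```

```text
t 11.2333 tcp [0.5398 0.0408 0.1034] F [ 0.1 -2.3  0.9] w 48.1 yaw 88.67
slide [0.0003 0.0002 0.0164] spin -0.03
```

View pics/s4.png

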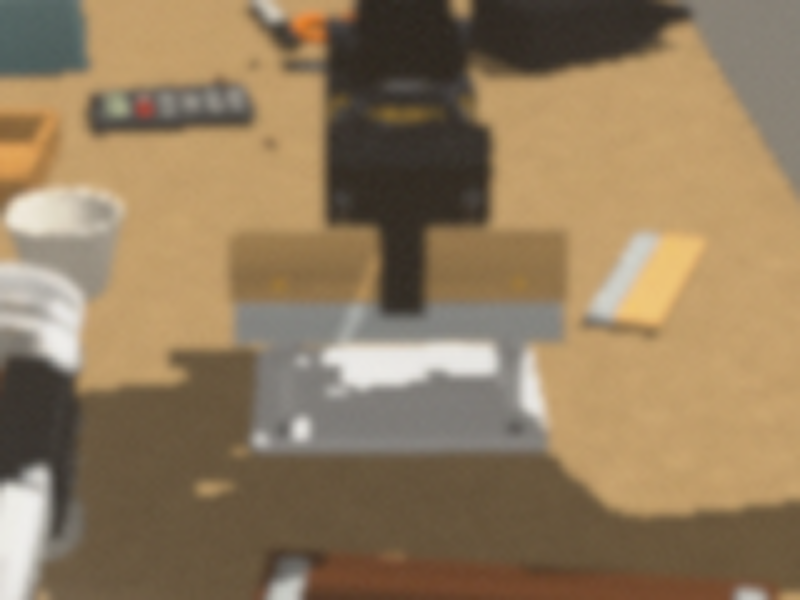

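The scraper is tipping upright evenly, back edge at row 232 and steel edge at row 340. I'll continue.

>>> servo_tool(slide=[[0,0,-0.001],[0,0.001,-0.002],[0,0.001,-0.003],[0,0.002,-0.004],[0,0.002,-0.004]], spin=[0,0,0,0,0], grip=[0.54,0.59,0.63,0.68,0.72])

```text
time_s: 11.7
tcp_pos: [0.5397, 0.0432, 0.1072]
ee_rot: [[-1.0, 0.023, 0.0], [0.023, 1.0, 0.0], [-0.0, 0.0, -1.0]]
wrist_force: [0.9, -0.2, 0.5]
gripper_width: 0.322
gripper_force: 0.2
```

>>> servo_tool(slide=[[0,0,0],[0,0,0],[0,0,0],[0,0,0],[0,0,0]], spin=[0,0,0,0,0], grip=[0.77,0.82,0.87,0.95,0.97])

```text
time_s: 12.12
tcp_pos: [0.5395, 0.0424, 0.107]
ee_rot: [[-1.0, 0.023, -0.001], [0.023, 1.0, -0.001], [0.001, -0.001, -1.0]]
wrist_force: [-0.0, -2.2, -0.8]
gripper_width: 0.132
gripper_force: 29.8
```

>>> servo_tool(slide=[[0,0,0],[0,0,0],[0,0,0],[0,0,0],[0,0,0]], spin=[0,0,0,0,0], grip=[1,1,1,1,1])

```text
time_s: 12.53
tcp_pos: [0.5395, 0.0426, 0.107]
ee_rot: [[-1.0, 0.023, -0.0], [0.023, 1.0, -0.0], [0.0, -0.0, -1.0]]
wrist_force: [-0.1, -3.8, -0.3]
gripper_width: 0.133
gripper_force: 29.8
```

Clamped flat at 11.6 mm. I'll lift it clear and refine the rack pose.

>>> servo_tool(slide=[[0,0,-0.01],[0,0,-0.03],[0,0,-0.06],[0,0,-0.09],[0,0,-0.11]], spin=[0,0,0,0,0], grip=[1,1,1,1,1])

```text
time_s: 12.95
tcp_pos: [0.5404, 0.0438, 0.2204]
ee_rot: [[-1.0, 0.022, 0.004], [0.022, 1.0, 0.002], [-0.004, 0.002, -1.0]]
wrist_force: [0.8, 0.9, -1.9]
gripper_width: 0.134
gripper_force: 29.9
```

>>> servo_tool(slide=[[0.005,0.015,0],[0.01,0.035,0],[0.015,0.055,0],[0.02,0.075,0],[0.025,0.09,0]], spin=[2,4,6,8,10], grip=[1,1,1,1,1])

```text
time_s: 13.37
tcp_pos: [0.5162, 0.1354, 0.2174]
ee_rot: [[-0.98, 0.198, 0.0], [0.198, 0.98, 0.002], [0.0, 0.002, -1.0]]
wrist_force: [-0.2, 0.4, -2.3]
gripper_width: 0.133
gripper_force: 29.9
```

```bash
cat > rk.py <<'E'
from h import *
def ray(c,u,v,z):
    a=world(c,u,v,np.full(len(u),.2)); b=world(c,u,v,np.full(len(u),.4))
    return a+(b-a)*((z-a[:,2])/(b[:,2]-a[:,2]))[:,None]
def plates(c):
    g=c["pixels"].astype(int); P=cloud(c)
    m=((P[...,2]>.03)&(P[...,2]<.05)&(c["depth"]>0)&(P[...,0]>.36)&(P[...,0]<.65)&(P[...,1]>.2)&(P[...,1]<.34)).astype(np.uint8)
    r=cv2.minAreaRect((P[m>0][:,:2]*1000).astype(np.float32)); print("block",m.sum(),r)
    b=(m>0)&(g.min(2)>np.percentile(g.min(2)[m>0],50)+40)&(g.max(2)-g.min(2)<40)
    n,l,s,ce=cv2.connectedComponentsWithStats(b.astype(np.uint8)); E=[]
    for i in range(1,n):
        if s[i,4]>15:
            v,u=np.nonzero(l==i); W=ray(c,u.astype(float),v.astype(float),.0395); rr=cv2.minAreaRect((W[:,:2]*1000).astype(np.float32)); print("plate",s[i,4],rr); E.append(rr[0])
    if len(E)==2:
        E=np.array(sorted(E)); d=E[1]-E[0]; print("mid",E.mean(0),"len",np.hypot(*d),"yaw",np.degrees(np.arctan2(d[1],d[0])))
E
python3 - <<'E'
from rk import *
for n in("top","side"):
    print(n); plates(np.load(n+".npy",allow_pickle=True).item())
c=cap("wrist"); np.save("w3.npy",c,allow_pickle=True); cv2.imwrite("pics/w3.png",c["pixels"]); plates(c)
print([(np.round(r["point"],4),r["conf"]) for r in tip_of("slot_floor","wrist")])
E
python3 go.py .505 .269 .2 80
```

```text
top
block 1688 ((505.1553039550781, 269.2338562011719), (72.11414337158203, 212.5601043701172), 80.41046905517578)
plate 114 ((598.24951171875, 252.8038330078125), (55.159542083740234, 16.11966896057129), 80.22148132324219)
plate 127 ((410.6066589355469, 284.306884765625), (54.90049743652344, 17.655405044555664), 80.58879852294922)
mid [504.42808533 268.55535889] len 190.2689740096221 yaw -9.530415002128986
side
block 2167 ((504.06988525390625, 271.09393310546875), (75.67878723144531, 213.7890625), 80.89509582519531)
plate 115 ((598.1795654296875, 257.7543029785156), (56.495121002197266, 16.12649917602539), 78.76117706298828)
plate 120 ((411.9137268066406, 289.3320007324219), (53.71648025512695, 15.35637378692627), 82.03916931152344)
mid [505.04664612 273.54315186] len 188.9235655850905 yaw -9.621885647806476
block 17911 ((504.19097900390625, 268.18365478515625), (71.82642364501953, 214.91317749023438), 80.67536926269531)
plate 1186 ((410.3044738769531, 284.6005554199219), (54.03491973876953, 12.698132514953613), 80.2686767578125)
plate 617 ((596.905029296875, 253.23684692382812), (51.042476654052734, 11.313929557800293), 80.50450134277344)
mid [503.60475159 268.91870117] len 189.21799463489532 yaw -9.541059843068314
[(array([0.5032, 0.2715, 0.0051]), 0.62), (array([0.5394, 0.0114, 0.0008]), 0.29)]
t 13.4667 tcp [0.516  0.1358 0.2174] F [ 0.4 -0.5 -2.2] w 11.8 yaw 78.82
slide [0.0366 0.1285 0.0176] spin -1.18
```

View pics/w3.png

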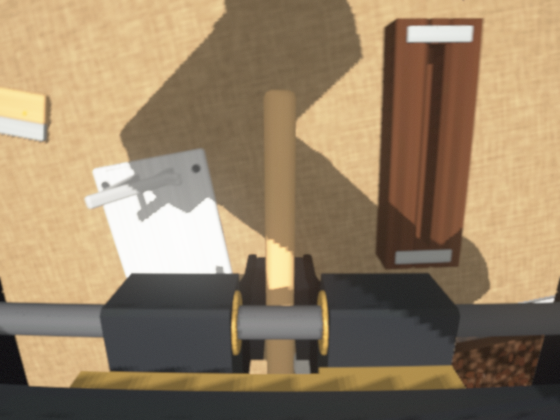

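The wrist picture shows the scraper standing edge-down in the grip, its far end at (280,92), and the rack at (430,145) with the slot clear. Next I check where the far end sits relative to the TCP.

```bash
python3 - <<'E'
from h import *
c=np.load("w3.npy",allow_pickle=True).item(); P=cloud(c); s=c["pose"]
T=(P-np.array(s["tcp_pos"]))@np.array(s["ee_rot"])
m=(c["depth"]>0)&(abs(T[...,1])<.03)&(T[...,2]<.045)&(T[...,2]>-.03); m[250:]=False
q=T[m]; print(len(q),q.min(0),q.max(0),np.percentile(q,[5,50,95],axis=0).round(4))
a=np.polyfit(q[:,0],q[:,1],1); print("yaw err",np.degrees(np.arctan(a[0])),"y at 0",a[1])
a=np.polyfit(q[:,0],q[:,2],1); print("pitch",np.degrees(np.arctan(a[0])),"z at 0",a[1])
E
python3 go.py .504 .2688 .2 80.45
```

```text
4931 [ 0.02234289 -0.00695175  0.00054296] [0.08458292 0.00509913 0.0079081 ] [[ 0.0267 -0.0062  0.0018]
 [ 0.0564 -0.0007  0.003 ]
 [ 0.0817  0.0044  0.005 ]]
yaw err -0.007811500004048059 y at 0 -0.0009052655865198201
pitch 0.025176371787928517 z at 0 0.0030830022901362584
t 13.4667 tcp [0.516  0.1358 0.2174] F [ 0.4 -0.5 -2.2] w 11.8 yaw 78.82
slide [0.0376 0.1281 0.0176] spin -1.63
```

>>> servo_tool(slide=[[0.006,0.02,0],[0.015,0.05,0],[0.025,0.085,0],[0.033,0.115,0.005],[0.0375,0.128,0.01]], spin=[-0.5,-1,-1.6,-1.6,-1.6], grip=[1,1,1,1,1])

```text
time_s: 13.88
tcp_pos: [0.5053, 0.2696, 0.2074]
ee_rot: [[-0.986, 0.166, 0.002], [0.166, 0.986, 0.003], [-0.001, 0.003, -1.0]]
wrist_force: [0.7, -0.1, -1.7]
gripper_width: 0.134
gripper_force: 29.9
```

>>> servo_tool(slide=[[0,0,0.02],[0,0,0.04],[0,0,0.06],[0,0,0.08],[0,0,0.085]], spin=[0,0,0,0,0], grip=[1,1,1,1,1])

```text
time_s: 14.3
tcp_pos: [0.5032, 0.2644, 0.1186]
ee_rot: [[-0.985, 0.17, -0.006], [0.17, 0.985, -0.004], [0.005, -0.005, -1.0]]
wrist_force: [-1.5, -1.1, -3.4]
gripper_width: 0.134
gripper_force: 29.9
```

>>> servo_tool(slide=[[0,0,0],[0,0,0],[0,0,0],[0,0,0],[0,0,0]], spin=[0,0,0,0,0], grip=[1,1,1,1,1])

```text
time_s: 14.72
tcp_pos: [0.5056, 0.2666, 0.1233]
ee_rot: [[-0.986, 0.169, 0.002], [0.169, 0.986, 0.002], [-0.001, 0.002, -1.0]]
wrist_force: [0.1, 0.1, -1.7]
gripper_width: 0.137
gripper_force: 29.9
```

```bash
python3 go.py .504 .2688 .11 80.45; python3 - <<'E'
from rk import *
c=cap("wrist"); np.save("w4.npy",c,allow_pickle=True); cv2.imwrite("pics/w4.png",c["pixels"]); plates(c)
E
```

```text
t 14.7167 tcp [0.5056 0.2666 0.1233] F [ 0.1  0.1 -1.7] w 11.9 yaw 80.28
slide [0.0019 0.0019 0.0133] spin -0.17
block 20319 ((504.43035888671875, 268.42486572265625), (70.57518768310547, 215.30154418945312), 80.74507141113281)
plate 2163 ((410.4360046386719, 283.79522705078125), (52.03668975830078, 12.757619857788086), 80.37971496582031)
plate 111 ((594.0567626953125, 235.1497344970703), (11.366561889648438, 12.948108673095703), 79.57536315917969)
plate 107 ((598.7390747070312, 264.85040283203125), (10.65806770324707, 12.106003761291504), 80.96521759033203)
```

View pics/w4.png

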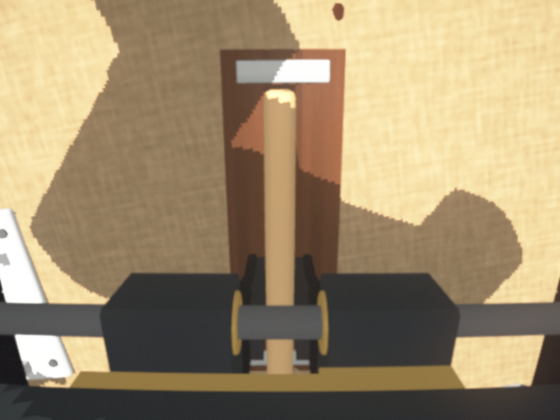

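The scraper is parallel to the slot and about 2 mm short sideways. I'll correct that and start down.

>>> servo_tool(slide=[[0.001,0.001,0],[0.002,0.002,0.003],[0.002,0.002,0.01],[0.002,0.002,0.017],[0.002,0.002,0.02]], spin=[-0.2,-0.2,-0.2,-0.2,-0.2], grip=[1,1,1,1,1])

```text
time_s: 15.18
tcp_pos: [0.5027, 0.2681, 0.1004]
ee_rot: [[-0.986, 0.166, -0.002], [0.166, 0.986, -0.002], [0.002, -0.002, -1.0]]
wrist_force: [0.2, -0.2, -2.0]
gripper_width: 0.13
gripper_force: 29.9
```

>>> servo_tool(slide=[[0,0,0],[0,0,0.002],[0,0,0.004],[0,0,0.006],[0,0,0.007]], spin=[0,0,0,0,0], grip=[1,1,1,1,1])

```text
time_s: 15.6
tcp_pos: [0.5034, 0.2686, 0.0948]
ee_rot: [[-0.986, 0.165, -0.0], [0.165, 0.986, -0.0], [0.0, -0.0, -1.0]]
wrist_force: [0.2, 0.6, -2.4]
gripper_width: 0.133
gripper_force: 29.9
```

>>> servo_tool(slide=[[0,0,0.002],[0,0,0.004],[0,0,0.006],[0,0,0.008],[0,0,0.008]], spin=[0,0,0,0,0], grip=[1,1,1,1,1])

```text
time_s: 16.02
tcp_pos: [0.5032, 0.2684, 0.0865]
ee_rot: [[-0.986, 0.166, -0.001], [0.166, 0.986, -0.001], [0.001, -0.001, -1.0]]
wrist_force: [-0.3, 0.1, -1.9]
gripper_width: 0.137
gripper_force: 29.9
```

It's 10 mm into the slot with no contact force, so I'll continue.

>>> servo_tool(slide=[[0,0,0.003],[0,0,0.006],[0,0,0.009],[0,0,0.011],[0,0,0.012]], spin=[0,0,0,0,0], grip=[1,1,1,1,1])

```text
time_s: 16.43
tcp_pos: [0.5033, 0.2684, 0.0745]
ee_rot: [[-0.986, 0.165, -0.001], [0.165, 0.986, -0.001], [0.001, -0.001, -1.0]]
wrist_force: [-0.5, 0.0, -2.1]
gripper_width: 0.137
gripper_force: 29.9
```

>>> servo_tool(slide=[[0,0,0.002],[0,0,0.004],[0,0,0.005],[0,0,0.006],[0,0,0.006]], spin=[0,0,0,0,0], grip=[1,1,1,1,1])

```text
time_s: 16.85
tcp_pos: [0.5036, 0.2687, 0.0689]
ee_rot: [[-0.986, 0.165, 0.0], [0.165, 0.986, 0.0], [-0.0, 0.0, -1.0]]
wrist_force: [0.3, 0.7, -2.4]
gripper_width: 0.135
gripper_force: 29.9
```

>>> servo_tool(slide=[[0,0,0.0005],[0,0,0.001],[0,0,0.0015],[0,0,0.002],[0,0,0.002]], spin=[0,0,0,0,0], grip=[1,1,1,1,1])

```text
time_s: 17.27
tcp_pos: [0.5035, 0.2687, 0.067]
ee_rot: [[-0.986, 0.165, 0.0], [0.165, 0.986, 0.0], [-0.0, 0.0, -1.0]]
wrist_force: [-0.7, 1.6, -2.1]
gripper_width: 0.134
gripper_force: 29.9
```

>>> servo_tool(slide=[[0,0,0.0005],[0,0,0.001],[0,0,0.0015],[0,0,0.0015],[0,0,0.0015]], spin=[0,0,0,0,0], grip=[1,1,1,1,1])

```text
time_s: 17.68
tcp_pos: [0.5036, 0.2687, 0.0664]
ee_rot: [[-0.986, 0.165, 0.001], [0.165, 0.986, 0.0], [-0.001, 0.0, -1.0]]
wrist_force: [-2.4, 0.3, 5.8]
gripper_width: 0.135
gripper_force: 29.9
```

It touches the floor with a push of about 8 N. I'll release and retreat.

>>> servo_tool(slide=[[0,0,-0.0005],[0,0,-0.0005],[0,0,-0.0005],[0,0,-0.0005],[0,0,-0.0005]], spin=[0,0,0,0,0], grip=[0.75,0.6,0.5,0.4,0.4])

```text
time_s: 18.1
tcp_pos: [0.5034, 0.2685, 0.0658]
ee_rot: [[-0.986, 0.166, -0.0], [0.166, 0.986, -0.0], [0.0, -0.0, -1.0]]
wrist_force: [0.1, 0.8, 0.4]
gripper_width: 0.429
gripper_force: 0.0
```

>>> servo_tool(slide=[[0,0,-0.01],[0,0,-0.04],[0,0,-0.075],[0,0,-0.11],[0,0,-0.14]], spin=[0,0,0,0,0], grip=[0.4,0.4,0.4,0.4,0.4])

```text
time_s: 18.52
tcp_pos: [0.5038, 0.2687, 0.2093]
ee_rot: [[-0.986, 0.165, 0.002], [0.165, 0.986, 0.001], [-0.002, 0.001, -1.0]]
wrist_force: [0.7, 1.0, 0.2]
gripper_width: 0.596
gripper_force: 0.0
```

```bash
python3 - <<'E'
from h import *
print(sense()["time_s"],sense()["tcp_pos"],sense()["wrist_force"])
for n in("wrist","side"):
    c=cap(n); P=cloud(c)
    m=(c["depth"]>0)&(P[...,0]>.4)&(P[...,0]<.61)&(P[...,1]>.22)&(P[...,1]<.32)&(P[...,2]>.05)&(P[...,2]<.09)
    q=P[m]; t=q[q[:,2]>np.percentile(q[:,2],60)] if n=="side" else q
    print(n,len(q),np.percentile(q,[2,50,98],axis=0).round(4)); a=np.polyfit(t[:,0],t[:,2],1); print("slope mm/170",a[0]*170)
    b=(c["depth"]>0)&(P[...,0]>.4)&(P[...,0]<.61)&(P[...,1]>.22)&(P[...,1]<.32)&(P[...,2]>.03)&(P[...,2]<.045); print("rack top",np.median(P[b][:,2]))
    if n=="side": cv2.imwrite("pics/s5.png",cv2.resize(c["pixels"][220:340,205:405],None,fx=4,fy=4,interpolation=cv2.INTER_CUBIC))
E
```

```text
18.5167 [0.50379572 0.26866911 0.20930136] [0.66162156 1.03165503 0.2051864 ]
wrist 3116 [[0.4228 0.2524 0.0609]
 [0.4927 0.2693 0.0634]
 [0.5813 0.2843 0.065 ]]
slope mm/170 0.01626092472544811
rack top 0.03774064571365088
side 676 [[0.4233 0.2584 0.0503]
 [0.5029 0.2745 0.0594]
 [0.583  0.2888 0.0638]]
slope mm/170 -0.10246041508554325
rack top 0.036834269539485875
```

View pics/s5.png

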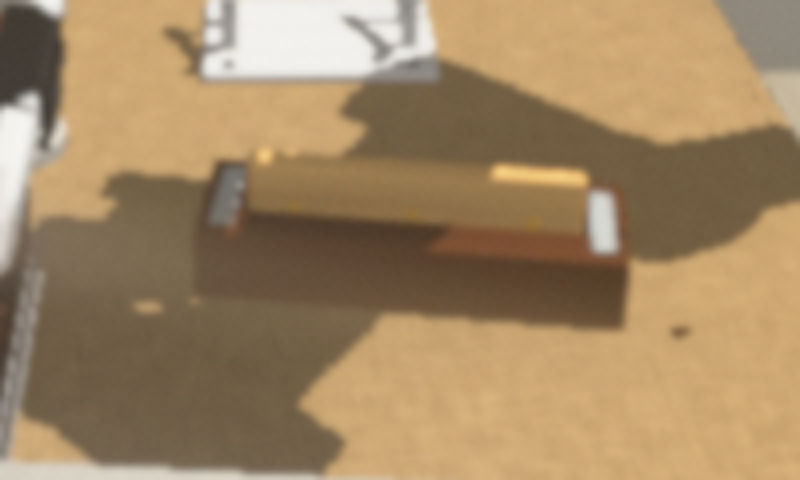

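The side crop shows the scraper standing level in the slot, from about (250,160) to (588,230). It stands 25.8 mm proud of the rack (26 expected), so it is fully home.

```bash
python3 -c "
from station import *
print(finish_job())"
```

```text
the job is handed in; nothing more can be done
None
```

The larger bench scraper was laid on the drying stand with its steel edge downhill and released. It was then taken up again and set fully home in the rack slot, edge down, and the job is handed in at about 19 s with the tamper, bowl and dosing cup untouched.

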